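# Take the pickle weight out of the preserving jar

## Robot

A 6-joint arm with a two-finger parallel gripper is mounted at the origin on a cart in front of the work surface, level with it; the furniture and walls round the work are solid. World frame = base frame: x ahead of the robot, y to its left, z up, the work surface at z = 0. Lengths are in m, angles in rad, forces in N, time in s.
With the tool pointing down it reaches from about 0.325 to 0.75 m from the base axis. Payload 7.6 kg.
Tool frame: the origin (TCP) lies at the very end of the fingers, on their centre line; the grasp point (between the pads) lies 19 mm behind it; z points along the fingers, y is the line along which they close (so a half turn about z gives the same grasp; the last joint's range is limited). The gripper opens to 85 mm and grips with 20 to 120 N. Pads are 22 mm wide; open, the fingers measure 114 mm over their backs; the gripper's body (76 mm by 85 mm) begins 54 mm behind the grasp point. The pads swing forward as they close: fully open they stand 13 mm farther back than shut.
Start: joints at [1.031, 0.052, 1.401, -0, 1.689, -0.07], TCP at [0.238, 0.468, 0.231] pointing down, gripper open.
Joint ranges: [-2.9, 2.9], [-0.91, 2.17], [0.12, 2.37], [-1.06, 4.2], [0.26, 2.73], [-2.93, 2.93]. Speed limits (rad/s): [2.57, 2.57, 3.01, 3.14, 3.14, 3.14].

## Interface

Orientations are given as a rotation vector (axis times angle).
In Python, from plant import env gives the robot as it stands. The module is installed in compiled form; this text tells all that it offers.
- The arm moves only by the shell command python3 -m crank 'ROWS'. ROWS is text: rows parted by semicolons, each of 7 numbers parted by spaces: the shift along the tool's x, y, z in units of 1 m (1.0 is 1 m), then the turn, a rotation vector about the tool's x, y, z in units of 60 degrees (1.0 is 60 degrees), then the finger opening in mm, from 0 to 85.4. In form: dx dy dz ax ay az fingers; .... A call has 1 to 20 rows; each row shifts and turns the commanded pose from where the row before left it, along the tool's axes as they then stand; what a row does not reach is not made up. A row lasts 1/10 s, in which the tool goes at most 50 mm and 8.59 degrees, less where a joint would pass 70% of its speed; a pose out of reach is approached as far as the arm can. A call with a number of a shift or a turn outside -1 to 1 is refused whole. A call with a gripper value outside its range is refused whole. The fingers move at their own pace and stop on an object; the grip force is fixed at half the most. Time passes only in rows, so rows that do not move let the fingers close. It gives the time, the measured TCP pose, the force, the opening and the grip force at its end, in the units of the state.
- env.observe(): the state, without advancing time (a new reading comes with each control period).
- env.read_camera(name): name is "scene" or "top" or "wrist"; returns (picture, depth): 480x640x3 uint8, red, green, blue; 480x640 float32, m along the optical axis (not along the pixel's ray), 0 where there is no reading.
- env.camera_params(name): a dict with "mtx" (3x3 intrinsics, pixels), "world_from_camera" (4x4, takes a point from camera to world coordinates). Camera axes: x right, y down, z forward; pixel columns grow to the right and rows downward; lengths in m; the calibration is good to about 2 mm. A picture is of the moment at which its call begins: read the wrist's pose just before it. camera_params takes no time and is no camera call; for the wrist camera it gives the pose at the moment of the call.
- env.close_job(): hands the job in; it is judged then, once.
The state is a dict: "time_s": time; "qpos": joint angles; "joint_velocities": joint speeds; "tau": joint torques, N m; "tcp_pos": TCP position; "tcp_rot": TCP orientation; "wrist_force": force on the tool from outside, world axes, zero at the start; "ft_torque": the same for the moment, N m; "grip_width": finger opening in m; "finger_force": force on a finger pad.
Only numpy, scipy, OpenCV 4.12 (cv2) and the standard library are available. Lean on these libraries where they do the work, as an engineer would, in place of code of your own. Each camera call takes 0.05 s, during which the arm holds its last target. There are 200 camera calls.

## Task

I am about to refill the clip-top preserving jar, but its stoneware weight is still standing at the bottom. Swing the lid right back until it rests open, take the weight out through the narrow mouth, and set it down gently, flat and knob up, in the well of the saucer. The jar stays standing where it is with its lid open, and leave the garlic, the salt shaker and the small glass alone.

Things in the scene. Friction and masses are not known exactly. Their poses are not given: they have to be found in the camera images.
- jar: Clear glass clip-top jar, loose, upright, about 1.3 kg. Origin: centre of its underside; z up its axis; -x its front (undone wire clasp hangs there, lid ring above it), +x its back (hinge). Belly 120 mm across up to z = 78 mm (clasp wires to 66 mm from the axis), then a shoulder up to the neck at z = 96 mm. Walls 5 mm, inner floor at z = 6 mm. Hinge pin along the jar's y at x = +63.5, z = 117 mm.
- jar_mouth (a point): Centre of the jar's open mouth, on its axis at the rim, 114 mm above the jar's origin; the mouth and neck are 94 mm clear inside and 104 mm outside; below the neck the inside widens to 110 mm. Same axes as the jar.
- lid (a joint): Angle of the jar's lid, rad: 0 closed; grows as its front rises and swings over to the jar's back (+x), up to the stop at 2.1 (leaning back past upright). The hinge moves freely: released before about 1.65 the lid may fall shut, beyond that it falls back to the stop and stays. It weighs 180 g.
- lid_loop (a point): Centre of the round steel pull ring at the front edge of the glass lid (110 mm across). Ring 27 mm across outside, centred 22 mm in front of the lid edge, of 5 mm wire, free on all sides. With the lid closed this point is at x = -77, z = 126.5 mm in the jar's frame, 141 mm from the hinge pin. Pinched at its two sides (along the jar's y) it turns between the fingers as the lid swings.
- weight: Sand-grey stoneware weight, round, 74 mm high, about 0.2 kg, standing loose and upright on the jar's floor within 8 mm of the jar's axis, its top 34 mm below the rim. Origin: centre of its underside; z up. Foot disc 64 mm across, 16 mm thick (tapers in up to 24 mm high), shaft 12 mm across, knob at the top 16 mm across with straight sides from 52 to 72 mm high.
- weight_knob (a point): Centre of the weight's knob, on its axis 62 mm above its underside, 12 mm below its top.
- saucer: White round saucer, loose, 140 mm across, rim 14 mm high. Origin: centre of its underside; z up. Flat well about 80 mm across whose floor is 5 mm above the origin; beyond it the border slopes up.
- garlic_bulb: Garlic bulb, about 53 mm across and 52 mm high, behind the work; leave it alone. Origin at its underside.
- salt: Salt shaker, glass with a grey cap, 44 mm across, 90 mm high, behind the work; leave it alone. Origin at its underside.
- glass: Small empty drinking glass, 48 mm across, 61 mm high, behind the work; leave it alone. Origin at its underside.

How it is judged:
By the outcome, as a careful person would: the job done as asked, in the order asked, and still so for the second after the job is handed in, with the robot touching nothing.
It also fails if it takes over 58 s, if anything falls off the work surface, if the arm or the gripper's body presses on something with over 40 N, if the wrist force passes 120 N, or if a joint passes its speed limit or range.

## Working session

There is one attempt and no reset: what is moved stays moved. The work goes in short steps, Python scripts to look and compute and a shell command to move; the robot and the scene stay as the last step left them, time stands still between calls to the robot, and variables do not carry over. Pictures are saved under pics/ and viewed, at most 10 in all, crops included, and the job is handed in when it is done.

```bash
mkdir -p pics
python3 - <<'E'
from plant import env
import cv2,numpy as np
s=env.observe();print(s['time_s'],s['tcp_pos'],s['tcp_rot'],s['grip_width'])
for n in('scene','top'):
    p,d=env.read_camera(n);c=env.camera_params(n)
    cv2.imwrite(f'pics/{n}0.png',p[...,::-1]);np.savez(f'{n}0.npz',p=p,d=d,K=c['mtx'],T=c['world_from_camera'])
    print(n,np.round(c['mtx'],1).tolist(),np.round(c['world_from_camera'],3).tolist())
E
```

```text
0.0 [0.23750423 0.46787627 0.23048409] [-7.31057623e-01 -3.05490154e+00  2.29030036e-03] 0.0853638742113431
scene [[464.6, 0.0, 319.2], [0.0, 464.6, 233.6], [0.0, 0.0, 1.0]] [[0.906, -0.299, 0.299, 0.311], [-0.422, -0.615, 0.666, -0.531], [-0.015, -0.73, -0.683, 0.703], [0.0, 0.0, 0.0, 1.0]]
top [[447.0, 0.0, 321.6], [0.0, 447.0, 236.4], [0.0, 0.0, 1.0]] [[0.006, -0.999, 0.05, 0.531], [-1.0, -0.006, -0.01, 0.022], [0.01, -0.05, -0.999, 0.964], [0.0, 0.0, 0.0, 1.0]]
```

View pics/scene0.png

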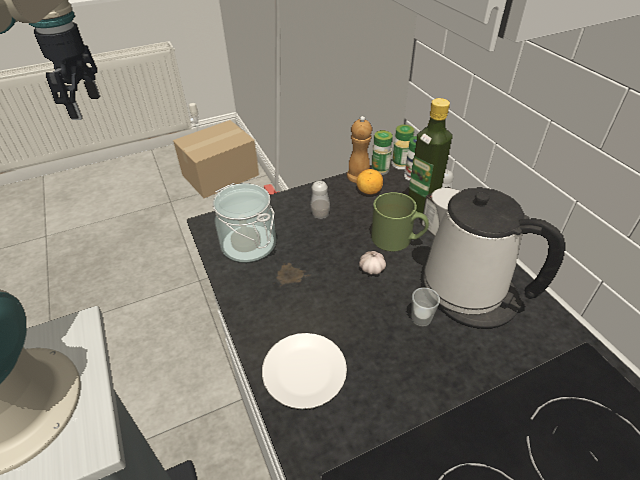

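View pics/top0.png

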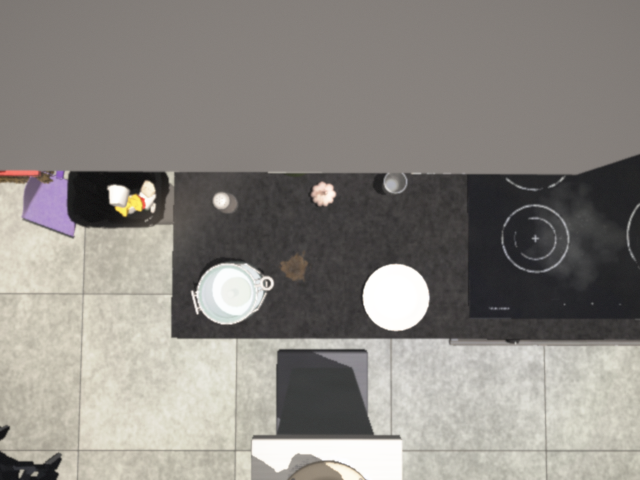

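The scene view shows the jar at about (245,220), the saucer at (305,370), and the garlic, salt and glass behind. In the top view the closed jar lid is at (232,293), the ring at (266,284), the hinge at about (195,300) and the saucer at (396,297). Next I measure them.

```bash
cat > h.py <<'E'
import numpy as np,cv2
def ray(K,T,uv,z):
    r=T[:3,:3]@np.linalg.inv(K)@np.array([uv[0],uv[1],1.]);o=T[:3,3]
    return o+r*(z-o[2])/r[2]
def proj(K,T,P):
    q=np.linalg.inv(T)@np.append(P,1);q=K@q[:3];return q[:2]/q[2]
E
python3 - <<'E'
from h import *
t=np.load('top0.npz');p,d,K,T=[t[k] for k in('p','d','K','T')]
m=(p.min(2)>225).astype(np.uint8);m[:, :350]=0;m[:,440:]=0;m[:250]=0;m[340:]=0
c=max(cv2.findContours(m,0,1)[0],key=cv2.contourArea);e=cv2.fitEllipse(c);print('saucer',e,ray(K,T,e[0],.014))
t2=np.load('scene0.npz');q,K2,T2=t2['p'],t2['K'],t2['T']
m=(q.min(2)>200).astype(np.uint8);m[:,:255]=0;m[:,355:]=0;m[:325]=0;m[415:]=0
c=max(cv2.findContours(m,0,1)[0],key=cv2.contourArea);e=cv2.fitEllipse(c);print('saucer2',e,ray(K2,T2,e[0],.010))
print('ring',ray(K,T,(266.5,284),.1265),'lid',ray(K,T,(232,293),.125))
a=cv2.resize(p[245:345,180:290],None,fx=5,fy=5,interpolation=2)
b=cv2.resize(q[170:270,205:255+40],None,fx=5,fy=5,interpolation=2)
o=np.hstack([a,b[:, :250*1]]) ;cv2.imwrite('pics/a.png',a[...,::-1])
E
```

```text
saucer ((395.611572265625, 296.9599304199219), (64.21762084960938, 64.71510314941406), 161.9280242919922) [ 0.45079448 -0.14498449  0.014     ]
saucer2 ((304.05224609375, 370.2526550292969), (73.61829376220703, 82.67568969726562), 81.04076385498047) [ 0.45085526 -0.14533916  0.01      ]
ring [0.48317572 0.11591943 0.1265    ] lid [0.46605942 0.18014111 0.125     ]
```

View pics/a.png

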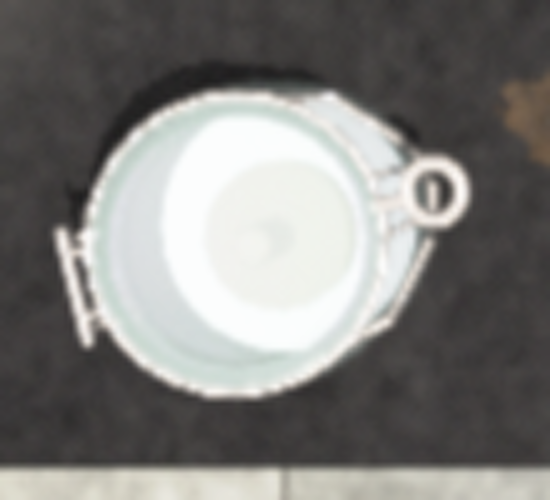

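The top-view crop shows the ring at crop (437,190), the lid outline centred at about (236,243), the hinge bar centred at about (75,288), and the weight disc seen through the lid at (282,233).

Run:
```python
from h import *
from scipy.spatial.transform import Rotation as R
t=np.load('top0.npz');K,T=t['K'],t['T']
f=lambda u,v,z:ray(K,T,((u+.5)/5-.5+180,(v+.5)/5-.5+245),z)
r,l,h,w=f(437,190,.1265),f(236,243,.125),f(75,288,.117),f(282,233,.022)
print('ring',r,'lid',l,'hinge',h,'weight~',w)
x=(h-r)[:2];print(np.linalg.norm(x),np.degrees(np.arctan2(x[1],x[0])));x/=np.linalg.norm(x)
print('axis from ring',r[:2]+.077*x,'from hinge',h[:2]-.0635*x,'lid',l[:2]-0*x)
print(R.from_rotvec([-7.31057623e-01,-3.05490154e+00,2.29030036e-03]).as_matrix().round(3))
```

```text
ring [0.48578057 0.11501847 0.1265    ] lid [0.46564255 0.18981015 0.125     ] hinge [0.44791269 0.25150388 0.117     ] weight~ [0.46190547 0.19121018 0.022     ]
0.14164124606213543 105.50667562790817
axis from ring [0.46519457 0.18921562] from hinge [0.46488945 0.19031532] lid [0.46564255 0.18981015]
[[-0.892  0.453 -0.001]
 [ 0.453  0.892 -0.001]
 [ 0.    -0.002 -1.   ]]
```

```bash
python3 -m crank '-0.0318 -0.0169 0.0025 0 0 0 50; -0.0318 -0.0169 0.0025 0 0 0 50; -0.0318 -0.0169 0.0025 0 0 0 50; -0.0318 -0.0169 0.0025 0 0 0 50; -0.0318 -0.0169 0.0025 0 0 0 50; -0.0318 -0.0169 0.0025 0 0 0 50; -0.0318 -0.0169 0.0025 0 0 0 50; -0.0318 -0.0169 0.0025 0 0 0 50; -0.0318 -0.0169 0.0025 0 0 0 50; -0.0318 -0.0169 0.0025 0 0 0 50; -0.0318 -0.0169 0.0025 0 0 0 50; -0.0318 -0.0169 0.0025 0 0 0 50; 0 0 0 0 0 0.132 50; 0 0 0 0 0 0.132 50; 0 0 0 0 0 0.132 50; 0 0 0 0 0 0.132 50; 0 0 0 0 0 0.132 50; 0 0 0 0 0 0.132 50; 0 0 0 0 0 0 50'
cat >> h.py <<'E'
from scipy.spatial.transform import Rotation as R
def state(env,goal=None):
    s=env.observe();M=R.from_rotvec(s['tcp_rot']).as_matrix()
    print('t',round(s['time_s'],2),'tcp',s['tcp_pos'].round(4),'w',round(s['grip_width'],4),'F',np.round(s['wrist_force'],1),'ff',s['finger_force'],'q',np.round(s['qpos'],2));print(M.round(3))
    if goal is not None: print('tool shift to goal',(M.T@(np.array(goal)-s['tcp_pos'])).round(4))
    return s,M
E
python3 - <<'E'
from h import *;from plant import env
state(env,[.4858,.115,.1085])
p,d=env.read_camera('wrist');c=env.camera_params('wrist');np.savez('w1.npz',p=p,d=d,K=c['mtx'],T=c['world_from_camera'])
cv2.imwrite('pics/w1.png',p[...,::-1]);print(proj(c['mtx'],c['world_from_camera'],[.4858,.115,.1265]))
E
```

```text
time_s: 2.0
tcp_pos: [0.4859, 0.1145, 0.2009]
tcp_rot: [-1.901, -2.5, 0.001]
wrist_force: [-0.4, 0.4, 0.2]
grip_width: 0.0498
finger_force: 0.0
t 2.0 tcp [0.4859 0.1145 0.2009] w 0.0498 F [-0.4  0.4  0.2] ff 0.0 q [ 0.16 -0.01  1.52  0.    1.63 -0.11]
[[-0.267  0.964 -0.001]
 [ 0.964  0.267 -0.   ]
 [ 0.    -0.001 -1.   ]]
tool shift to goal [0.0005 0.0001 0.0924]
[321.84706128 254.28266997]
```

View pics/w1.png

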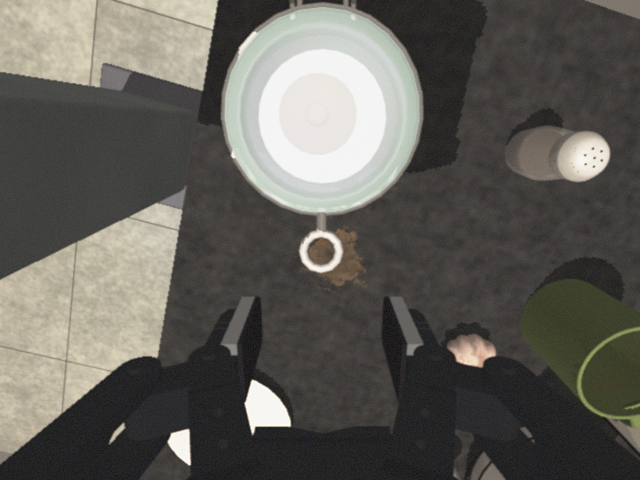

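Ring seen at (321,252), predicted (322,254); the yaw lines up and the fingers straddle it. I descend and pinch.

```bash
python3 -m crank '0.001 0 0.023 0 0 0 50; 0 0 0.023 0 0 0 50; 0 0 0.023 0 0 0 50; 0 0 0.0234 0 0 0 50; 0 0 0 0 0 0 50; 0 0 0 0 0 0 10; 0 0 0 0 0 0 10; 0 0 0 0 0 0 10; 0 0 0 0 0 0 10; 0 0 0 0 0 0 10;0 0 0 0 0 0 10'
python3 - <<'E'
from h import *;from plant import env
s,M=state(env)
t=np.load('w1.npz');print('ring wrist',ray(t['K'],t['T'],(321,252),.1265))
T=env.camera_params('wrist')['world_from_camera'];print('cam in tool',M.T@(T[:3,3]-s['tcp_pos']))
# arc: ring points in jar frame relative, tool steps for tilt schedule
ang0=np.arctan2(9.5,-140.5);rr=np.hypot(140.5,9.5)
N=36;th=np.linspace(0,2.06,N+1);tilt=th*np.radians(50)/2.06
P=np.c_[63.5+rr*np.cos(ang0-th),117+rr*np.sin(ang0-th)]
# tool axes in jar xz: z=(sin,-cos), x=(cos,sin); ring = tcp - .019*z
g=19.;Z=np.c_[np.sin(tilt),-np.cos(tilt)];X=np.c_[np.cos(tilt),np.sin(tilt)];C=P+g*Z
for i in range(N):
    d=C[i+1]-C[i];print(i,round(th[i+1],2),'dx %.4f dz %.4f ay %.4f'%(d@X[i]/1e3,d@Z[i]/1e3,np.degrees(tilt[1])/60))
E
```

```text
time_s: 3.15
tcp_pos: [0.4866, 0.1155, 0.1105]
tcp_rot: [1.899, 2.5, 0.002]
wrist_force: [-2.1, -1.7, 6.2]
grip_width: 0.0229
finger_force: 58.8
t 3.15 tcp [0.4866 0.1155 0.1105] w 0.0229 F [-2.1 -1.7  6.2] ff 58.75752324645873 q [ 0.16  0.05  1.64 -0.    1.44 -0.11]
[[-0.269  0.963  0.002]
 [ 0.963  0.269  0.   ]
 [-0.001  0.002 -1.   ]]
ring wrist [0.48490327 0.11628017 0.1265    ]
cam in tool [ 0.07761737 -0.00020631 -0.14221363]
0 0.06 dx 0.0012 dz -0.0080 ay 0.0231
1 0.11 dx 0.0019 dz -0.0079 ay 0.0231
2 0.17 dx 0.0025 dz -0.0078 ay 0.0231
3 0.23 dx 0.0032 dz -0.0076 ay 0.0231
4 0.29 dx 0.0038 dz -0.0074 ay 0.0231
5 0.34 dx 0.0043 dz -0.0071 ay 0.0231
6 0.4 dx 0.0049 dz -0.0067 ay 0.0231
7 0.46 dx 0.0054 dz -0.0063 ay 0.0231
8 0.52 dx 0.0059 dz -0.0059 ay 0.0231
9 0.57 dx 0.0064 dz -0.0054 ay 0.0231
10 0.63 dx 0.0068 dz -0.0049 ay 0.0231
11 0.69 dx 0.0072 dz -0.0044 ay 0.0231
12 0.74 dx 0.0075 dz -0.0038 ay 0.0231
13 0.8 dx 0.0078 dz -0.0033 ay 0.0231
14 0.86 dx 0.0081 dz -0.0026 ay 0.0231
15 0.92 dx 0.0083 dz -0.0020 ay 0.0231
16 0.97 dx 0.0084 dz -0.0014 ay 0.0231
17 1.03 dx 0.0085 dz -0.0007 ay 0.0231
18 1.09 dx 0.0085 dz -0.0001 ay 0.0231
19 1.14 dx 0.0085 dz 0.0006 ay 0.0231
20 1.2 dx 0.0084 dz 0.0012 ay 0.0231
21 1.26 dx 0.0083 dz 0.0019 ay 0.0231
22 1.32 dx 0.0081 dz 0.0025 ay 0.0231
23 1.37 dx 0.0079 dz 0.0031 ay 0.0231
24 1.43 dx 0.0076 dz 0.0037 ay 0.0231
25 1.49 dx 0.0073 dz 0.0043 ay 0.0231
26 1.54 dx 0.0069 dz 0.0048 ay 0.0231
27 1.6 dx 0.0065 dz 0.0053 ay 0.0231
28 1.66 dx 0.0060 dz 0.0058 ay 0.0231
29 1.72 dx 0.0055 dz 0.0062 ay 0.0231
30 1.77 dx 0.0050 dz 0.0066 ay 0.0231
31 1.83 dx 0.0045 dz 0.0070 ay 0.0231
32 1.89 dx 0.0039 dz 0.0073 ay 0.0231
33 1.95 dx 0.0033 dz 0.0075 ay 0.0231
34 2.0 dx 0.0027 dz 0.0077 ay 0.0231
35 2.06 dx 0.0020 dz 0.0079 ay 0.0231
```

Run:
```python
from h import *;from plant import env
p,d=env.read_camera('wrist');c=env.camera_params('wrist')
cv2.imwrite('pics/w2.png',cv2.resize(p[140:440,160:480],None,fx=2,fy=2)[...,::-1]);print(proj(c['mtx'],c['world_from_camera'],[.4853,.1157,.1265]))
q,_=env.read_camera('scene')
```

```text
[319.09518971 333.71061246]
```

View pics/w2.png

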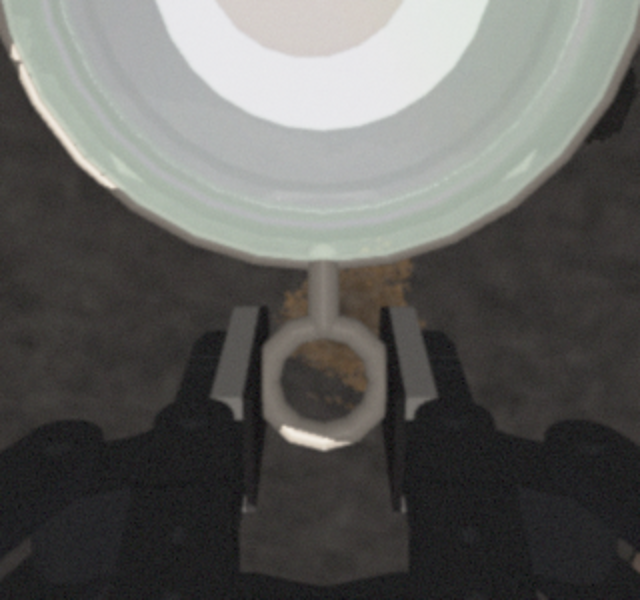

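The ring sits between the pads at crop (322,383). I start the swing along the arc.

```bash
python3 -m crank '0.0012 0 -0.008 0 0.0231 0 10; 0.0019 0 -0.0079 0 0.0231 0 10; 0.0025 0 -0.0078 0 0.0231 0 10; 0.0032 0 -0.0076 0 0.0231 0 10; 0.0038 0 -0.0074 0 0.0231 0 10; 0.0043 0 -0.0071 0 0.0231 0 10; 0.0049 0 -0.0067 0 0.0231 0 10; 0.0054 0 -0.0063 0 0.0231 0 10; 0.0059 0 -0.0059 0 0.0231 0 10; 0.0064 0 -0.0054 0 0.0231 0 10'
cat > lid.py <<'E'
from h import *;from plant import env
s,M=state(env)
g=s['tcp_pos']-.0165*M[:,2];x=np.array([-.267,.964]);v=g[:2]-np.array([.465,.190])
a,l=v@x,v@[-.964,-.267];print('ring jar x %.4f y %.4f z %.4f'%(a,l,g[2]),'r',np.hypot(a-.0635,g[2]-.117),'theta',np.pi-np.arctan2(.0095,.1405)-np.arctan2(g[2]-.117,a-.0635))
E
python3 lid.py
```

```text
time_s: 4.25
tcp_pos: [0.4773, 0.1467, 0.1846]
tcp_rot: [-1.778, -2.341, -0.218]
wrist_force: [2.7, -1.0, -1.6]
grip_width: 0.0233
finger_force: 58.9
t 4.25 tcp [0.4773 0.1467 0.1846] w 0.0233 F [ 2.7 -1.  -1.6] ff 58.88729917060118 q [ 0.09  0.01  1.55  0.24  1.62 -0.18]
[[-0.261  0.963 -0.064]
 [ 0.935  0.268  0.233]
 [ 0.241  0.    -0.97 ]]
ring jar x -0.0490 y -0.0003 z 0.2006 r 0.14015325551583876 theta 0.5718039892057507
```

Tracking well with low forces. I continue.

```bash
python3 -m crank '0.0068 0 -0.0049 0 0.0231 0 10; 0.0072 0 -0.0044 0 0.0231 0 10; 0.0075 0 -0.0038 0 0.0231 0 10; 0.0078 0 -0.0033 0 0.0231 0 10; 0.0081 0 -0.0026 0 0.0231 0 10; 0.0083 0 -0.002 0 0.0231 0 10; 0.0084 0 -0.0014 0 0.0231 0 10; 0.0085 0 -0.0007 0 0.0231 0 10; 0.0085 0 -0.0001 0 0.0231 0 10; 0.0085 0 0.0006 0 0.0231 0 10; 0.0084 0 0.0012 0 0.0231 0 10; 0.0083 0 0.0019 0 0.0231 0 10; 0.0081 0 0.0025 0 0.0231 0 10; 0.0079 0 0.0031 0 0.0231 0 10'
python3 lid.py
```

```text
time_s: 5.65
tcp_pos: [0.45, 0.2444, 0.2435]
tcp_rot: [-1.593, -2.101, -0.481]
wrist_force: [-0.4, -2.3, 5.5]
grip_width: 0.0234
finger_force: 62.2
t 5.65 tcp [0.45   0.2444 0.2435] w 0.0234 F [-0.4 -2.3  5.5] ff 62.18720727483742 q [ 0.12 -0.    1.53  0.58  1.7  -0.1 ]
[[-0.225  0.963 -0.147]
 [ 0.803  0.269  0.531]
 [ 0.551  0.002 -0.834]]
ring jar x 0.0473 y -0.0001 z 0.2572 r 0.14115646056511466 theta 1.3884003488252956
```

```bash
python3 -m crank '0.0076 0 0.0037 0 0.0231 0 10; 0.0073 0 0.0043 0 0.0231 0 10; 0.0069 0 0.0048 0 0.0231 0 10; 0.0065 0 0.0053 0 0.0231 0 10; 0.006 0 0.0058 0 0.0231 0 10; 0.0055 0 0.0062 0 0.0231 0 10; 0.005 0 0.0066 0 0.0231 0 10; 0.0045 0 0.007 0 0.0231 0 10'
python3 lid.py
```

```text
time_s: 6.45
tcp_pos: [0.432, 0.3087, 0.2393]
tcp_rot: [-1.482, -1.955, -0.61]
wrist_force: [0.9, 1.3, 4.1]
grip_width: 0.0229
finger_force: 64.0
t 6.45 tcp [0.432  0.3087 0.2393] w 0.0229 F [0.9 1.3 4.1] ff 64.02851195074618 q [ 0.17  0.01  1.59  0.77  1.62 -0.1 ]
[[-0.193  0.963 -0.188]
 [ 0.685  0.27   0.677]
 [ 0.702  0.001 -0.712]]
ring jar x 0.1116 y 0.0001 z 0.2510 r 0.1424032334663271 theta 1.8479764625224666
```

```bash
python3 -m crank '0.0039 0 0.0073 0 0.0231 0 10; 0.0033 0 0.0075 0 0.0231 0 10; 0.0027 0 0.0077 0 0.0231 0 10; 0.002 0 0.0079 0 0.0231 0 10; 0 0 0 0 0 0 10'
python3 lid.py
```

```text
time_s: 6.95
tcp_pos: [0.4238, 0.3379, 0.2258]
tcp_rot: [-1.427, -1.88, -0.668]
wrist_force: [2.4, 2.6, 3.9]
grip_width: 0.0226
finger_force: 64.1
t 6.95 tcp [0.4238 0.3379 0.2258] w 0.0226 F [2.4 2.6 3.9] ff 64.11965643055737 q [ 0.19  0.04  1.63  0.87  1.57 -0.13]
[[-0.172  0.963 -0.207]
 [ 0.617  0.269  0.739]
 [ 0.768 -0.    -0.641]]
ring jar x 0.1409 y 0.0002 z 0.2363 r 0.1422273370748401 theta 2.0785171630315356
```

```bash
python3 -m crank '0 0 0 0 0 0 50; 0 0 0 0 0 0 50; 0 0 0 0 0 0 50; 0 0 -0.01 0 0 0 50; 0 0 -0.02 0 0 0 50; 0 0 -0.03 0 0 0 50; 0 0 -0.03 0 0 0 50; 0 0 -0.03 0 0 0 50; 0 0 0 0 -0.1386 0 50; 0 0 0 0 -0.1386 0 50; 0 0 0 0 -0.1386 0 50; 0 0 0 0 -0.1386 0 50; 0 0 0 0 -0.1386 0 50; 0 0 0 0 -0.1386 0 50; -0.028 0 0.01 0 0 0 50; -0.028 0 0.01 0 0 0 50; -0.028 0 0.01 0 0 0 50; -0.028 0 0.01 0 0 0 50; -0.028 0 0.01 0 0 0 50; 0 0 0 0 0 0 50'
python3 - <<'E'
from h import *;from plant import env
state(env,[.465,.19,.25])
p,d=env.read_camera('wrist');c=env.camera_params('wrist');np.savez('w3.npz',p=p,d=d,K=c['mtx'],T=c['world_from_camera'])
print(proj(c['mtx'],c['world_from_camera'],[.465,.19,.114]),proj(c['mtx'],c['world_from_camera'],[.465,.19,.08]),d[200:260:15,300:340:10])
q,_=env.read_camera('top')
o=np.hstack([p,cv2.resize(q[215:345,160:290],(480,480))]);cv2.imwrite('pics/w3.png',cv2.resize(o,(800,int(480*800/1120)))[...,::-1])
E
```

```text
time_s: 8.95
tcp_pos: [0.4865, 0.1101, 0.2515]
tcp_rot: [-1.905, -2.496, 0.004]
wrist_force: [0.3, 0.2, -0.7]
grip_width: 0.0501
finger_force: 0.0
t 8.95 tcp [0.4865 0.1101 0.2515] w 0.0501 F [ 0.3  0.2 -0.7] ff 0.0 q [ 0.15 -0.02  1.44 -0.    1.73 -0.12]
[[-0.264  0.965 -0.003]
 [ 0.965  0.264 -0.001]
 [-0.    -0.003 -1.   ]]
tool shift to goal [0.0828 0.0003 0.0015]
[322.11178059 116.34173184] [322.09968431 116.9517326 ] [[0.39899716 0.39856088 0.40023205 0.39787012]
 [0.40380833 0.40433568 0.4053836  0.4053702 ]
 [0.40926775 0.40970835 0.40943387 0.40982145]
 [0.41397506 0.4138262  0.41342285 0.4153582 ]]
```

View pics/w3.png

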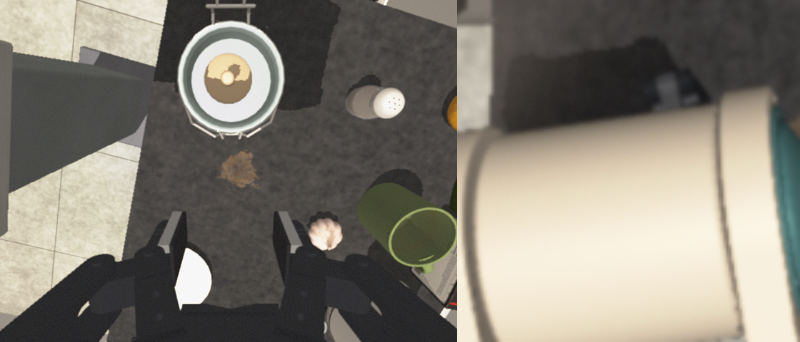

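Wrist view: the mouth is centred near full-size (323,109) and the knob near (319,108). The lid has swung back out of view. Zooming in to measure exactly.

Run:
```python
from h import *
t=np.load('w3.npz');p=t['p'];cv2.imwrite('pics/w3z.png',cv2.resize(p[0:200,230:430],None,fx=3,fy=3,interpolation=2)[...,::-1])
print(t['K'][0,0],t['T'].round(3).tolist())
```

```text
376.4668090101968 [[0.964, 0.253, 0.079, 0.466], [0.265, -0.92, -0.29, 0.186], [-0.001, 0.3, -0.954, 0.395], [0.0, 0.0, 0.0, 1.0]]
```

View pics/w3z.png

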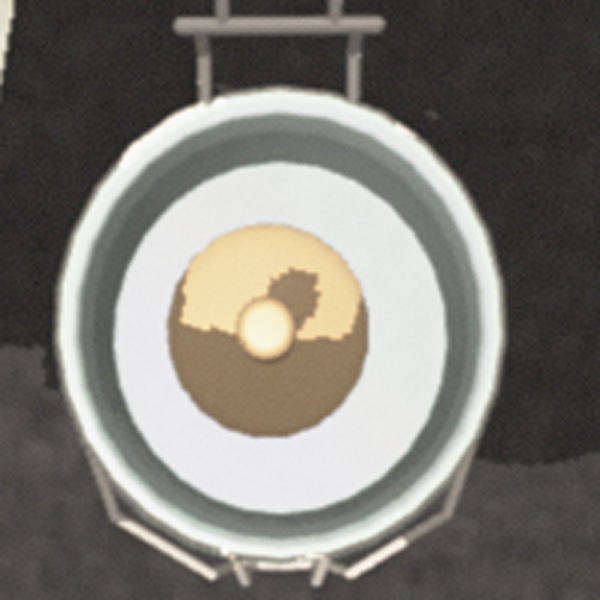

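The zoom shows the rim centred at crop (281,320), the jar floor disc at (280,337), the hinge pin at (280,23), the knob at (266,328) and the foot disc at (268.5,329.5).

Run:
```python
from h import *
from plant import env
t=np.load('w3.npz');K,T=t['K'],t['T']
f=lambda u,v,z:ray(K,T,((u+.5)/3-.5+230,(v+.5)/3-.5),z).round(4)
print('rim',f(281,320,.112),'floor',f(280,337,.006),'hinge',f(280,23,.117),'knob',f(266,328,.08),'foot',f(268.5,329.5,.024))
q,_=env.read_camera('scene');c=env.camera_params('scene');print(proj(c['mtx'],c['world_from_camera'],[.465,.19,.114]))
cv2.imwrite('pics/s4.png',cv2.resize(q[80:280,170:370],None,fx=2.5,fy=2.5)[...,::-1])
```

```text
rim [0.464  0.1967 0.112 ] floor [0.4644 0.1955 0.006 ] hinge [0.4478 0.2547 0.117 ] knob [0.4606 0.195  0.08  ] foot [0.4605 0.1963 0.024 ]
[241.41705143 204.04903454]
```

View pics/s4.png

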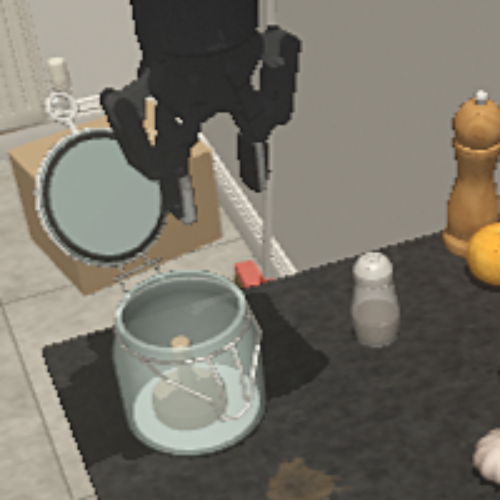

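The lid rests open behind the jar with its ring at crop (60,105), and the weight stands inside. I turn the tool 90° so the wrist camera clears the lid, then move above the knob with the fingers narrowed.

```bash
python3 -m crank '0 0 0 0 0 0.1364 34; 0 0 0 0 0 0.1364 34; 0 0 0 0 0 0.1364 34; 0 0 0 0 0 0.1364 34; 0 0 0 0 0 0.1364 34; 0 0 0 0 0 0.1364 34; 0 0 0 0 0 0.1364 34; 0 0 0 0 0 0.1364 34; 0 0 0 0 0 0.1364 34; 0 0 0 0 0 0.1364 34; 0 0 0 0 0 0.1364 34; -0.0009 -0.0222 0 0 0 0 34; -0.0009 -0.0222 0 0 0 0 34; -0.0009 -0.0222 0 0 0 0 34; 0 -0.0222 0 0 0 0 34; 0 0 0 0 0 0 34;0 0 0 0 0 0 34'
python3 - <<'E'
from h import *;from plant import env
state(env,[.4605,.195,.053])
E
```

```text
time_s: 10.8
tcp_pos: [0.4599, 0.1986, 0.2533]
tcp_rot: [-3.112, -0.428, -0.001]
wrist_force: [-0.0, -0.3, 0.5]
grip_width: 0.0338
finger_force: 0.0
t 10.8 tcp [0.4599 0.1986 0.2533] w 0.0338 F [-0.  -0.3  0.5] ff 0.0 q [ 0.33 -0.02  1.43 -0.    1.73  1.63]
[[ 0.963  0.27   0.001]
 [ 0.27  -0.963  0.   ]
 [ 0.001  0.    -1.   ]]
tool shift to goal [-0.0006  0.0036  0.2003]
```

```bash
python3 -m crank '-0.0006 0.0036 0.02 0 0 0 34; 0 0 0.025 0 0 0 34; 0 0 0.025 0 0 0 34; 0 0 0.025 0 0 0 34; 0 0 0.025 0 0 0 34; 0 0 0.015 0 0 0 34; 0 0 0.015 0 0 0 34; 0 0 0 0 0 0 34'
python3 - <<'E'
from h import *;from plant import env
state(env,[.4605,.195,.053])
p,d=env.read_camera('wrist');c=env.camera_params('wrist')
print(proj(c['mtx'],c['world_from_camera'],[.4605,.195,.08]),proj(c['mtx'],c['world_from_camera'],[.4605,.195,.022]))
cv2.imwrite('pics/w5.png',cv2.resize(p[180:480,160:480],None,fx=2,fy=2)[...,::-1])
E
```

```text
time_s: 11.6
tcp_pos: [0.4596, 0.1933, 0.1009]
tcp_rot: [3.112, 0.423, -0.006]
wrist_force: [0.5, -0.8, -0.0]
grip_width: 0.0341
finger_force: 0.0
t 11.6 tcp [0.4596 0.1933 0.1009] w 0.0341 F [ 0.5 -0.8 -0. ] ff 0.0 q [ 0.32  0.06  1.65 -0.    1.43  1.62]
[[ 0.964  0.267 -0.004]
 [ 0.267 -0.964 -0.001]
 [-0.004  0.    -1.   ]]
tool shift to goal [ 0.0015 -0.0014  0.0479]
[320.53246551 288.98344953] [320.7332969  249.57951823]
```

View pics/w5.png

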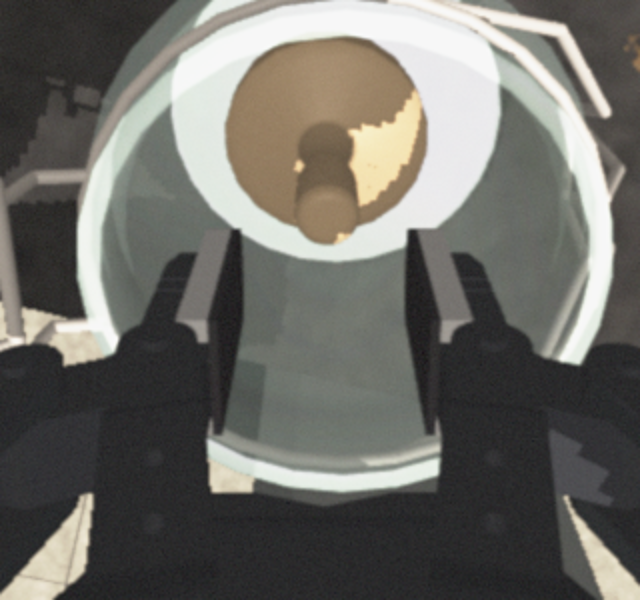

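The knob is at crop (328,212), centred between the fingers, within about 1.5 mm of prediction. I descend gradually and watch the force.

```bash
python3 -m crank '0.0025 0 0.01 0 0 0 34; 0 0 0.01 0 0 0 34; 0 0 0.01 0 0 0 34; 0 0 0 0 0 0 34'; python3 -m crank '0 0 0.006 0 0 0 34; 0 0 0.006 0 0 0 34; 0 0 0 0 0 0 34'
```

```text
time_s: 12.05
tcp_pos: [0.4619, 0.1946, 0.0709]
tcp_rot: [3.112, 0.425, -0.005]
wrist_force: [-0.3, 0.6, 0.4]
grip_width: 0.0338
finger_force: 0.0
time_s: 12.35
tcp_pos: [0.4658, 0.1974, 0.0684]
tcp_rot: [-3.107, -0.426, -0.015]
wrist_force: [-15.6, -6.3, 41.5]
grip_width: 0.0341
finger_force: 15.9
```

```bash
python3 - <<'E'
from h import *;from plant import env
s,M=state(env);F=M.T@s['wrist_force'];t=M.T@s['ft_torque'];print('tool F',F.round(1),'T',t.round(2))
p,d=env.read_camera('wrist');c=env.camera_params('wrist')
cv2.imwrite('pics/w6.png',np.hstack([p[160:480],env.read_camera('scene')[0][80:400,200:520][:, :160]])[...,::-1])
E
python3 -m crank '0 0 -0.006 0 0 0 34; 0 0 -0.01 0 0 0 34; 0 0 -0.02 0 0 0 34; 0 0 0 0 0 0 34'
```

```text
t 12.35 tcp [0.4658 0.1974 0.0684] w 0.0341 F [-15.6  -6.3  41.5] ff 15.88353913044557 q [0.33 0.11 1.67 0.   1.35 1.62]
[[ 0.963  0.269  0.008]
 [ 0.269 -0.963  0.006]
 [ 0.01  -0.004 -1.   ]]
tool F [-16.3   1.7 -41.7] T [ 1.7  -2.14 -0.64]
time_s: 12.85
tcp_pos: [0.4644, 0.1955, 0.0994]
tcp_rot: [-3.112, -0.425, -0.008]
wrist_force: [-0.1, 0.0, 0.7]
grip_width: 0.0342
finger_force: 0.0
```

View pics/w6.png

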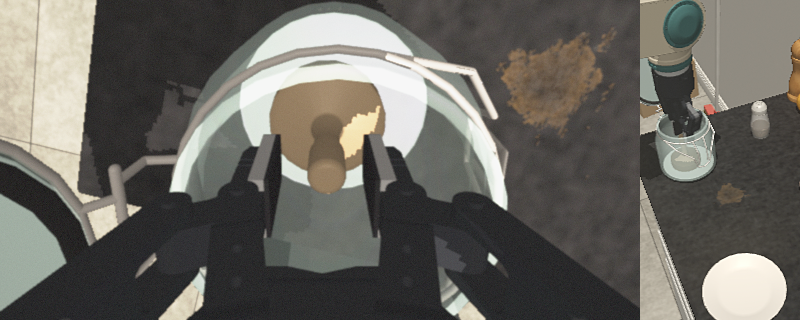

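In the picture the left finger linkage at (160,215) has met the hinge strap at the rim, while the knob at (327,175) sits centred between the pads and untouched. That was my tenth picture, so from here I check by numbers. I turn 60° further so the fingers clear the hinge, and narrow the opening.

```bash
python3 -m crank '0 0 -0.015 0 0 0 28; 0 0 -0.015 0 0 0 28; 0 0 0 0 0 0.143 28; 0 0 0 0 0 0.143 28; 0 0 0 0 0 0.143 28; 0 0 0 0 0 0.143 28; 0 0 0 0 0 0.143 28; 0 0 0 0 0 0.143 28; 0 0 0 0 0 0.143 28; 0 0 0 0 0 0 28; 0 0 0 0 0 0 28'
cat > knob.py <<'E'
from h import *;from plant import env
s,M=state(env)
c=env.camera_params('wrist');K,T=c['mtx'],c['world_from_camera'];p,d=env.read_camera('wrist')
q=p.astype(int);m=((q[...,0]-q[...,2]>25)&(q[...,0]>60)).astype(np.uint8)
n,L,st,ce=cv2.connectedComponentsWithStats(m)
for i in range(1,n):
    if st[i,4]>300: print(st[i],ce[i].round(1))
P=np.array([.4622,.1938,.08]);print('pred knob top',proj(K,T,P),'foot',proj(K,T,[.4622,.1938,.02]),'near edge',proj(K,T,P-.008*M[:,0]))
i=L[tuple(proj(K,T,[.4622,.1938,.03])[::-1].astype(int))];print('label',i)
if i:
    ys,xs=np.where(L==i);
    for r in range(ys.min(),ys.max()+1,6): a=xs[ys==r];print(r,a.min(),a.max(),(a.min()+a.max())/2)
    b=ys.max();print('bottom',b)
E
python3 knob.py
```

```text
time_s: 13.95
tcp_pos: [0.4628, 0.1949, 0.1262]
tcp_rot: [2.909, -1.184, -0.001]
wrist_force: [0.3, 1.2, -0.7]
grip_width: 0.028
finger_force: 0.0
t 13.95 tcp [0.4628 0.1949 0.1262] w 0.028 F [ 0.3  1.2 -0.7] ff 0.0 q [0.33 0.05 1.62 0.   1.48 2.67]
[[ 0.716 -0.698 -0.001]
 [-0.698 -0.716 -0.   ]
 [-0.     0.001 -1.   ]]
[   0    0   47   63 1019] [29.1 34.7]
[ 360    0   98   95 5330] [406.5  47.6]
[ 576  134   64   68 2203] [617.5 173.2]
[ 280  191   92   92 6452] [325.6 236.1]
[    0   265   218   207 19946] [ 72.5 359.4]
[ 414  283  186  140 9667] [502.9 348.3]
[ 275  381   97   52 2936] [332.9 410.1]
[432 427  46  53 801] [450.7 460.3]
pred knob top [324.26821171 269.63915458] foot [323.6425121 237.090965 ] near edge [324.24012551 283.33186983]
label 182
191 320 330 325.0
197 303 347 325.0
203 296 356 326.0
209 290 361 325.5
215 286 365 325.5
221 283 367 325.0
227 282 370 326.0
233 281 370 325.5
239 280 371 325.5
245 282 370 326.0
251 283 368 325.5
257 286 366 326.0
263 289 362 325.5
269 295 356 325.5
275 304 350 327.0
281 322 332 327.0
bottom 282
```

The weight is still upright and within 1 mm of the estimate. I descend with force checks.

```bash
python3 -m crank '0 0.002 0.015 0 0 0 28; 0 0 0.015 0 0 0 28; 0 0 0.015 0 0 0 28; 0 0 0.006 0 0 0 28; 0 0 0 0 0 0 28'; python3 -m crank '0 0 0.004 0 0 0 28; 0 0 0 0 0 0 28'
```

```text
time_s: 14.5
tcp_pos: [0.461, 0.1934, 0.0749]
tcp_rot: [2.907, -1.188, -0.002]
wrist_force: [-0.6, -0.0, 0.7]
grip_width: 0.0279
finger_force: 0.0
time_s: 14.7
tcp_pos: [0.4617, 0.1936, 0.072]
tcp_rot: [-2.907, 1.189, -0.001]
wrist_force: [0.1, -0.4, -0.2]
grip_width: 0.0277
finger_force: 0.0
```

```bash
python3 -m crank '0 0 0.004 0 0 0 28; 0 0 0 0 0 0 28'
```

```text
time_s: 14.9
tcp_pos: [0.4615, 0.1935, 0.0676]
tcp_rot: [-2.908, 1.19, 0.0]
wrist_force: [0.1, -0.5, 0.1]
grip_width: 0.0282
finger_force: 0.0
```

```bash
python3 -m crank '0 0 0.004 0 0 0 28; 0 0 0 0 0 0 28'; python3 -m crank '0 0 0.003 0 0 0 28; 0 0 0 0 0 0 28'
```

```text
time_s: 15.1
tcp_pos: [0.4632, 0.1931, 0.0652]
tcp_rot: [-2.906, 1.19, -0.007]
wrist_force: [4.5, -4.8, 3.4]
grip_width: 0.0281
finger_force: 0.0
time_s: 15.3
tcp_pos: [0.4641, 0.1929, 0.064]
tcp_rot: [-2.905, 1.19, -0.01]
wrist_force: [-0.9, -8.6, 13.9]
grip_width: 0.0279
finger_force: 0.0
```

Light contact at the rim. The pads already overlap the knob by about 14 mm, so I ease back slightly and grip here.

```bash
python3 -m crank '-0.001 0 -0.004 0 0 0 28; 0 0 0 0 0 0 22; 0 0 0 0 0 0 5; 0 0 0 0 0 0 5; 0 0 0 0 0 0 5; 0 0 0 0 0 0 5; 0 0 0 0 0 0 5'
python3 - <<'E'
from h import *;from plant import env
state(env)
E
```

```text
time_s: 16.0
tcp_pos: [0.4607, 0.1941, 0.0651]
tcp_rot: [2.907, -1.19, -0.0]
wrist_force: [-3.5, -2.0, 5.8]
grip_width: 0.0132
finger_force: 58.5
t 16.0 tcp [0.4607 0.1941 0.0651] w 0.0132 F [-3.5 -2.   5.8] ff 58.54589496011613 q [ 0.33  0.11  1.68 -0.    1.35  2.67]
[[ 0.713 -0.701 -0.   ]
 [-0.701 -0.713 -0.001]
 [ 0.     0.001 -1.   ]]
```

```bash
python3 -m crank '0 0 -0.003 0 0 0 5; 0 0 -0.005 0 0 0 5; 0.001 -0.003 -0.01 0 0 0 5; 0 0 -0.015 0 0 0 5; 0 0 -0.015 0 0 0 5; 0 0 -0.015 0 0 0 5; 0 0 -0.015 0 0 0 5; 0 0 0 0 0 0 5'
python3 - <<'E'
from h import *;from plant import env
state(env)
c=env.camera_params('wrist');p,d=env.read_camera('wrist');K,T=c['mtx'],c['world_from_camera'];q=p.astype(int)
m=((q[...,0]-q[...,2]>25)&(q[...,0]>60)).astype(np.uint8);m[:,:230]=0;m[:,420:]=0
n,L,st,ce=cv2.connectedComponentsWithStats(m);print([ (st[i],ce[i].round(1)) for i in range(1,n) if st[i,4]>800])
E
```

```text
time_s: 16.8
tcp_pos: [0.4649, 0.1962, 0.1456]
tcp_rot: [-2.904, 1.189, -0.006]
wrist_force: [-0.5, 0.2, -2.6]
grip_width: 0.0131
finger_force: 58.7
t 16.8 tcp [0.4649 0.1962 0.1456] w 0.0131 F [-0.5  0.2 -2.6] ff 58.65349820483061 q [0.33 0.03 1.59 0.   1.51 2.67]
[[ 0.713 -0.701  0.005]
 [-0.701 -0.713  0.002]
 [ 0.002 -0.004 -1.   ]]
[(array([ 361,   10,   59,   87, 3320], dtype=int32), array([395.4,  54.3])), (array([  264,   208,   120,   136, 10327], dtype=int32), array([323.1, 266.7])), (array([ 295,  367,   54,   66, 2159], dtype=int32), array([325.1, 405.7]))]
```

Weight lifted: −2.6 N on the wrist. I raise it clear and carry it to the saucer.

```bash
python3 -m crank '0 0 -0.02 0 0 0 5; 0 0 -0.02 0 0 0 5; 0 0 -0.02 0 0 0 5; 0 0 -0.02 0 0 0 5; 0.01 0.011 0 0 0 0 5; 0.0191 0.0211 0 0 0 0 5; 0.0191 0.0211 0 0 0 0 5; 0.0191 0.0211 0 0 0 0 5; 0.0191 0.0211 0 0 0 0 5; 0.0191 0.0211 0 0 0 0 5; 0.0191 0.0211 0 0 0 0 5; 0.0191 0.0211 0 0 0 0 5; 0.0191 0.0211 0 0 0 0 5; 0.0191 0.0211 0 0 0 0 5; 0.0191 0.0211 0 0 0 0 5; 0.0191 0.0211 0 0 0 0 5; 0.009 0.01 0 0 0 0 5; 0 0 0 0 0 0 5;0 0 0 0 0 0 5'
python3 - <<'E'
from h import *;from plant import env
state(env,[.4508,-.1452,.0641])
q,_=env.read_camera('scene');c=env.camera_params('scene');K2,T2=c['mtx'],c['world_from_camera']
m=(q.min(2)>200).astype(np.uint8);m[:,:255]=0;m[:,355:]=0;m[:325]=0;m[415:]=0
k=max(cv2.findContours(m,0,1)[0],key=cv2.contourArea);print(cv2.boundingRect(k),cv2.fitEllipse(cv2.convexHull(k)))
E
```

```text
time_s: 18.75
tcp_pos: [0.4491, -0.1451, 0.2218]
tcp_rot: [-2.907, 1.191, 0.003]
wrist_force: [0.4, -0.5, -2.3]
grip_width: 0.0131
finger_force: 58.9
t 18.75 tcp [ 0.4491 -0.1451  0.2218] w 0.0131 F [ 0.4 -0.5 -2.3] ff 58.908112838598186 q [-0.39 -0.09  1.56  0.    1.67  1.96]
[[ 0.713 -0.701 -0.001]
 [-0.701 -0.713  0.001]
 [-0.002  0.    -1.   ]]
tool shift to goal [ 0.0015 -0.0012  0.1577]
(263, 335, 83, 73) ((304.0409851074219, 370.3442687988281), (74.14583587646484, 83.48860168457031), 81.1679916381836)
```

```bash
python3 -m crank '0.0005 -0.001 0.025 0 0 0 5; 0 0 0.025 0 0 0 5; 0 0 0.025 0 0 0 5; 0 0 0.025 0 0 0 5; 0 0 0.02 0 0 0 5; 0 0 0.015 0 0 0 5; 0 0 0.01 0 0 0 5; 0 0 0.006 0 0 0 5; 0 0 0.003 0 0 0 5; 0 0 0 0 0 0 5; 0 0 0 0 0 0 5'; python3 -m crank '0 0 0.0015 0 0 0 5; 0 0 0 0 0 0 5; 0 0 0 0 0 0 5'
```

```text
time_s: 19.9
tcp_pos: [0.451, -0.1451, 0.0695]
tcp_rot: [-2.907, 1.19, -0.002]
wrist_force: [-0.4, -0.9, -2.0]
grip_width: 0.0132
finger_force: 58.9
time_s: 20.2
tcp_pos: [0.4506, -0.1451, 0.0674]
tcp_rot: [-2.907, 1.19, -0.0]
wrist_force: [0.7, 0.3, -2.4]
grip_width: 0.0131
finger_force: 58.9
```

```bash
python3 -m crank '0 0 0.0015 0 0 0 5; 0 0 0 0 0 0 5; 0 0 0 0 0 0 5'; python3 -m crank '0 0 0.001 0 0 0 5; 0 0 0 0 0 0 5; 0 0 0 0 0 0 5'
```

```text
time_s: 20.5
tcp_pos: [0.4505, -0.145, 0.0657]
tcp_rot: [-2.907, 1.19, 0.0]
wrist_force: [0.3, 0.1, -2.4]
grip_width: 0.0132
finger_force: 58.9
time_s: 20.8
tcp_pos: [0.4505, -0.145, 0.0647]
tcp_rot: [-2.907, 1.19, 0.0]
wrist_force: [-0.6, 0.2, -2.2]
grip_width: 0.0131
finger_force: 58.9
```

```bash
python3 -m crank '0 0 0.001 0 0 0 5; 0 0 0 0 0 0 5; 0 0 0 0 0 0 5'
```

```text
time_s: 21.1
tcp_pos: [0.4507, -0.1452, 0.0641]
tcp_rot: [2.907, -1.19, 0.001]
wrist_force: [-1.1, -0.9, 0.7]
grip_width: 0.013
finger_force: 59.2
```

```bash
python3 -m crank '0 0 0.001 0 0 0 5; 0 0 0 0 0 0 5; 0 0 0 0 0 0 5'
```

```text
time_s: 21.4
tcp_pos: [0.4509, -0.1455, 0.064]
tcp_rot: [2.907, -1.19, 0.002]
wrist_force: [-4.1, -0.5, 7.0]
grip_width: 0.0131
finger_force: 59.9
```

Touched down. I unload the slight press, open gradually and retreat straight up.

```bash
python3 -m crank '0 0 -0.001 0 0 0 5; 0 0 0 0 0 0 14; 0 0 0 0 0 0 17; 0 0 0 0 0 0 22; 0 0 0 0 0 0 30; 0 0 0 0 0 0 40; 0 0 0 0 0 0 40; 0 0 -0.005 0 0 0 40; 0 0 -0.015 0 0 0 40; 0 0 -0.03 0 0 0 40; 0 0 -0.03 0 0 0 40; 0 0 -0.03 0 0 0 40; 0 0 -0.03 0 0 0 40; 0 0 0 0 0 0 40; 0 0 0 0 0 0 40'
python3 - <<'E'
from h import *;from plant import env
s,M=state(env)
t=np.load('scene0.npz')
for n in('scene','wrist'):
    p,d=env.read_camera(n);c=env.camera_params(n);K,T=c['mtx'],c['world_from_camera'];q=p.astype(int)
    w=(q.min(2)>200).astype(np.uint8);W=[k for k in cv2.findContours(w,0,1)[0] if cv2.contourArea(k)>1500]
    pk=proj(K,T,[.4508,-.1452,.008]);print(n,'pred saucer',pk,'weight top',proj(K,T,[.4508,-.1452,.079]),'foot',proj(K,T,[.4508,-.1452,.021]))
    for k in W:
        e=cv2.fitEllipse(cv2.convexHull(k))
        if np.hypot(*(np.array(e[0])-pk))<40:
            print(' saucer',np.round(e[0],1),np.round(e[1],1),ray(K,T,e[0],.012).round(4))
            h=np.zeros_like(w);cv2.drawContours(h,[cv2.convexHull(k)],-1,1,-1);h=cv2.erode(h,np.ones((9,9)));x=((h>0)&((q[...,0]-q[...,2]>25)|(q.max(2)<170))).astype(np.uint8)
            nn,L,st,ce=cv2.connectedComponentsWithStats(x);print([(st[i],ce[i].round(1)) for i in range(1,nn) if st[i,4]>60])
    if n=='scene':
        for nm,(a,b,u,v) in dict(jar=(180,270,205,285),garlic=(245,280,355,392),salt=(175,225,305,335),glass=(285,330,408,442)).items():
            print(nm,'mean diff vs start',np.abs(p[a:b,u:v].astype(int)-t['p'][a:b,u:v]).mean().round(1))
E
```

```text
time_s: 22.9
tcp_pos: [0.4508, -0.1451, 0.2043]
tcp_rot: [-2.907, 1.19, -0.002]
wrist_force: [1.1, -0.4, -1.0]
grip_width: 0.0401
finger_force: 0.0
t 22.9 tcp [ 0.4508 -0.1451  0.2043] w 0.0401 F [ 1.1 -0.4 -1. ] ff 0.0 q [-0.39 -0.09  1.59  0.    1.64  1.96]
[[ 0.713 -0.701  0.001]
 [-0.701 -0.713 -0.   ]
 [ 0.001 -0.001 -1.   ]]
scene pred saucer [304.03358143 370.83349222] weight top [302.32057281 346.79426781] foot [303.73617795 366.65992955]
 saucer [304.1 370.4] [74.  83.5] [ 0.4503 -0.1467  0.012 ]
[(array([ 282,  341,   42,   48, 1426], dtype=int32), array([303.1, 365.8]))]
jar mean diff vs start 32.8
garlic mean diff vs start 1.0
salt mean diff vs start 40.5
glass mean diff vs start 0.9
wrist pred saucer [321.51940592 208.1428521 ] weight top [321.54234848 229.41865456] foot [321.52290555 211.38823502]
 saucer [321.6 206.3] [150.4 153.2] [ 0.4526 -0.1471  0.012 ]
[(array([ 258,  173,  101,   85, 5245], dtype=int32), array([314.4, 214.7]))]
```

The weight stands upright and centred in the saucer. The arm probably blocks the salt and jar in the scene view, so I move it clear and check everything again.

```bash
python3 -m crank '0 0 -0.025 0 0 0 40; 0 0 -0.025 0 0 0 40; 0 0 -0.025 0 0 0 40; 0.0143 0.0272 0 0 0 0 40; 0.0143 0.0272 0 0 0 0 40; 0.0143 0.0272 0 0 0 0 40; 0.0143 0.0272 0 0 0 0 40; 0.0143 0.0272 0 0 0 0 40; 0.0143 0.0272 0 0 0 0 40; 0.0143 0.0272 0 0 0 0 40; 0.0143 0.0272 0 0 0 0 40; 0 0 0 0 0 0 40; 0 0 0 0 0 0 40'
python3 - <<'E'
from h import *;from plant import env
for n in('scene','top'):
    t=np.load(n+'0.npz');p,d=env.read_camera(n);K,T=t['K'],t['T']
    B=dict(scene=dict(garlic=(245,280,355,392),salt=(175,225,305,335),glass=(285,330,408,442),jarbase=(225,262,212,280)),top=dict(garlic=(178,212,305,342),salt=(188,215,208,240),glass=(172,198,380,412)))[n]
    for nm,(a,b,u,v) in B.items():
        A=cv2.cvtColor(t['p'][a:b,u:v],7).astype(np.float32);C=cv2.cvtColor(p[a:b,u:v],7).astype(np.float32)
        print(n,nm,'diff',np.abs(A-C).mean().round(1),'shift px',np.round(cv2.phaseCorrelate(A,C),2).tolist() if 0 else np.round(cv2.phaseCorrelate(A,C)[0],2))
    np.savez(n+'F.npz',p=p,d=d)
p=np.load('topF.npz')['p'];t=np.load('top0.npz');K,T=t['K'],t['T'];q=p.astype(int)
x=((q[...,0]-q[...,2]>25)).astype(np.uint8);x[:,:360]=0;x[:,432:]=0;x[:260]=0;x[:335]=x[:335];x[335:]=0
nn,L,st,ce=cv2.connectedComponentsWithStats(x);print('weight top view',[(st[i],ray(K,T,ce[i],.022).round(4)) for i in range(1,nn) if st[i,4]>60])
w=(q.min(2)>200).astype(np.uint8);w[:,:350]=0;w[:,440:]=0;w[:250]=0;w[340:]=0
e=cv2.fitEllipse(cv2.convexHull(max(cv2.findContours(w,0,1)[0],key=cv2.contourArea)));print('saucer',ray(K,T,e[0],.014).round(4))
print(env.observe()['time_s'])
E
```

```text
time_s: 24.3
tcp_pos: [0.3792, -0.3804, 0.2772]
tcp_rot: [-2.905, 1.191, 0.004]
wrist_force: [0.2, -0.1, -0.6]
grip_width: 0.0399
finger_force: 0.0
scene garlic diff 84.0 shift px [ 0.55 -0.31]
scene salt diff 105.0 shift px [-4.95 12.06]
scene glass diff 1.9 shift px [0.01 0.48]
scene jarbase diff 54.3 shift px [-0.07 -0.09]
top garlic diff 2.9 shift px [ 0.09 -0.04]
top salt diff 2.8 shift px [-0.02  0.59]
top glass diff 3.2 shift px [-0.1   0.52]
weight top view [(array([381, 282,  31,  31, 720], dtype=int32), array([ 0.4515, -0.1453,  0.022 ]))]
saucer [ 0.4535 -0.1424  0.014 ]
24.4
```

Run:
```python
from h import *
t=np.load('top0.npz');K,T=t['K'],t['T'];f=np.load('topF.npz');p=f['p'].astype(int);d=f['d']
for jx,z in((.0786,.143),(.091,.165),(.1035,.187),(.1375,.236)):
    P=np.array([.464-.267*jx,.194+.964*jx,z]);u=proj(K,T,P).round().astype(int);dd=d[u[1]-2:u[1]+3,u[0]-2:u[0]+3]
    zc=(np.linalg.inv(T)@np.append(P,1))[2];print(u,'expected depth',zc.round(3),'seen',np.round(dd[dd>0].min(),3),np.round(np.median(dd),3),'before',t['d'][u[1],u[0]].round(3))
m=(p.min(2)>215).astype(np.uint8);m[:,:190]=0;m[:,275:]=0;m[:255]=0;m[330:]=0
for k in cv2.findContours(m,0,1)[0]:
    if cv2.contourArea(k)>100:
        e=cv2.fitEllipse(cv2.convexHull(k));print(np.round(e[0],1),np.round(e[1],1),'floor',ray(K,T,e[0],.006).round(4),'rim',ray(K,T,e[0],.112).round(4))
```

```text
[181 306] expected depth 0.813 seen 0.805 0.809 before 0.953
[170 309] expected depth 0.791 seen 0.783 0.787 before 1.839
[159 313] expected depth 0.769 seen 0.76 0.766 before 1.852
[127 322] expected depth 0.719 seen 1.834 1.84 before 1.84
[238.  288.9] [48.4 54.3] floor [0.4656 0.1898 0.006 ] rim [0.4728 0.1713 0.112 ]
```

The lid rests at its stop, the jar is at its original position, and the other objects haven't moved. I hand in.

```bash
python3 -c "
from plant import env
print(env.close_job())"
```

```text
the job is handed in; nothing more can be done
None
```

Handed in at about 24 s of robot time: the lid rests open at its stop, the weight stands knob up and centred in the saucer, the jar is where it was and the garlic, salt and glass did not move; a finger linkage pressed the hinge strap once on the way in, with the wrist reading about 42 N up (45 N in all), which could matter if it is judged against the 40 N contact limit.

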